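# Fetch the stopper from behind the bottle and the pump

## Task

A guest wants the bottle stopper that is hemmed in at the back of the wooden stand. First clear the half bottle and the vacuum pump out of its way, each centred on a round coaster of its own; then take the stopper and stand it, knob down as it is now, in the middle of the square marble tile; after that put the bottle and the pump back on the stand, each centred on the very spot it came from. Keep everything upright and leave the pourer where it stands.

Things in the scene. Friction and masses are not known exactly. Their poses are not given: they have to be found in the camera images.
- stand: Low dark wooden board, fixed, 135 (x) x 175 (y) mm, top face 12 mm above the counter; origin on the counter under its centre, z up, x away from the robot (turned by up to 0.25 rad). Four flush cork spots with brass edges: two large (70 mm across) in the front row at x = -26 mm, y = +42 and -42 mm, two small (43 mm) in the back row at x = +36 mm, y = +31 and -31 mm.
- half_bottle: Half bottle of greenish glass with gold capsule, standing upright on one of the two large front spots (either one). 0.66 kg give or take a fifth, 245 mm high; body 60 mm across up to 135 mm, neck 31 mm across from 160 to 245 mm. Origin at the centre of its underside, z up. Round: any yaw will do.
- pump: Vacuum pump standing upright on the other large front spot: white body 48 mm across up to 78 mm, narrow black rod (20 mm) at 86 to 99 mm, black round knob 52 mm across from 99 to 120 mm height, its top. About 0.11 kg, rigid. Origin at the centre of its underside, z up.
- stopper: Bottle stopper standing on its knob on one of the two small back spots (either one): gold-coloured knob 35 mm across up to 30 mm, cork shank 20 mm across from 30 to 58 mm height, its top. About 0.06 kg. Origin at the centre of its underside, z up.
- pourer: Pourer standing on the other small back spot, to be left alone: black cork foot 24 mm across and 33 mm high with a thin bent steel spout up to 81 mm. Origin at the centre of its underside.
- round_coaster_a: Flat round dark coaster with grey inlay, fixed, 84 mm across, 8 mm high; origin on the counter under its centre. Either round coaster may take the bottle or the pump.
- round_coaster_b: The other round coaster, just the same: 84 mm across, 8 mm high, origin under its centre on the counter.
- square_tile: Square white marble tile, fixed, 80 x 80 mm, 8 mm high; origin on the counter under its centre, top 8 mm above it. Beware: right of the work stands a fixed cork puller 0.62 m tall, its board from x = 0.20 to 0.46, y = -0.07 to 0.11 m, column and jaws up to y = 0.08 m: keep the arm to its left (+y). Other clutter close by is under 60 mm high.

How it is judged (in metres and radians):
On the way, in this order (a step that is already met when the one before it is completed fails the run):
1. the half bottle and the pump stand centred on the two round coasters, one on each, with the stopper still in its place ((((horizontal distance between half_bottle and round_coaster_a below 0.015 m and z of half_bottle in the frame of round_coaster_a between 0.005 and 0.012 m and angle between half_bottle's own z axis and vertical below 0.1 rad) and (horizontal distance between pump and round_coaster_b below 0.015 m and z of pump in the frame of round_coaster_b between 0.005 and 0.012 m and angle between pump's own z axis and vertical below 0.1 rad)) or ((horizontal distance between half_bottle and round_coaster_b below 0.015 m and z of half_bottle in the frame of round_coaster_b between 0.005 and 0.012 m and angle between half_bottle's own z axis and vertical below 0.1 rad) and (horizontal distance between pump and round_coaster_a below 0.015 m and z of pump in the frame of round_coaster_a between 0.005 and 0.012 m and angle between pump's own z axis and vertical below 0.1 rad))) and distance of stopper from where it was at the start of the episode below 0.015 m), for 0.2 s.
2. the stopper stands on the square tile while the bottle and the pump are still on the coasters (horizontal distance between stopper and square_tile below 0.015 m and z of stopper in the frame of square_tile between 0.005 and 0.012 m and angle between stopper's own z axis and vertical below 0.1 rad and (((horizontal distance between half_bottle and round_coaster_a below 0.015 m and z of half_bottle in the frame of round_coaster_a between 0.005 and 0.012 m and angle between half_bottle's own z axis and vertical below 0.1 rad) and (horizontal distance between pump and round_coaster_b below 0.015 m and z of pump in the frame of round_coaster_b between 0.005 and 0.012 m and angle between pump's own z axis and vertical below 0.1 rad)) or ((horizontal distance between half_bottle and round_coaster_b below 0.015 m and z of half_bottle in the frame of round_coaster_b between 0.005 and 0.012 m and angle between half_bottle's own z axis and vertical below 0.1 rad) and (horizontal distance between pump and round_coaster_a below 0.015 m and z of pump in the frame of round_coaster_a between 0.005 and 0.012 m and angle between pump's own z axis and vertical below 0.1 rad)))), for 0.2 s.
At the end, for the whole second after the job is handed in: The stopper stands upright on its knob on the square tile, within 15 mm of its centre; the half bottle and the pump each stand upright within 15 mm of where they stood at the start; the pourer is within 15 mm of where it was; all is released and at rest (horizontal distance between stopper and square_tile below 0.015 m and z of stopper in the frame of square_tile between 0.005 and 0.012 m and angle between each of stopper, half_bottle, pump, stopper, pourer's own z axis and vertical below 0.1 rad and distance of each of half_bottle, pump, pourer from where it was at the start of the episode below 0.015 m and linear speed of each of half_bottle, pump, stopper, pourer below 0.02 m/s); the robot touches nothing.
It fails at once if something is tipped over (tilted by more than 0.6 rad) (angle between any of half_bottle, pump, stopper, pourer's own z axis and vertical above 0.6 rad).
It also fails if it takes over 128 s, if anything falls off the work surface, if the arm or the gripper's body presses on something with over 40 N, if the wrist force passes 120 N, or if a joint passes its speed limit or range.

## Robot

A 6-joint arm with a two-finger parallel gripper is mounted at the origin on the work surface; the furniture and walls round the work are solid. World frame = base frame: x ahead of the robot, y to its left, z up, the work surface at z = 0. Lengths are in m, angles in degrees, forces in N, time in s.
With the tool pointing down it reaches from about 0.3 to 0.75 m from the base axis. Payload 8.5 kg.
Tool frame: the origin (TCP) lies midway between the tips of the shut fingers; the grasp point (between the pads) lies 19 mm behind it; z points along the fingers, y is the line along which they close (so a half turn about z gives the same grasp; the last joint's range is limited). The gripper opens to 85 mm and grips with 20 to 120 N. Pads are 22 mm wide; open, the fingers measure 114 mm over their backs; the gripper's body (76 mm by 85 mm) begins 54 mm behind the grasp point. The pads swing forward as they close: fully open they stand 13 mm farther back than shut.
Start: joints at [58.596, 21.807, 74.336, -0, 83.858, -12.336], TCP at [0.18, 0.52, 0.231] pointing down, gripper open.
Joint ranges: [-178.18, 178.18], [-50.72, 133.34], [12.68, 142.11], [-81.47, 261.47], [9.98, 163.14], [-165.26, 165.26]. Speed limits (degrees/s): [136.94, 136.94, 180, 180, 180, 180].

## Interface

Orientations are given as a 3x3 rotation matrix whose columns are the frame's x, y, z axes.
In Python, from rig import env, get_image, close_job gives the robot as it stands.
- The arm moves only by the tool step_arm, never from a script. Its argument "targets" is a list of rows, each a list of 2 entries, a list of its own where there are three numbers: the shift along the tool's x, y, z as a fraction of full scale, then the turn, a rotation vector about the tool's x, y, z as a fraction of full scale. In form: [[[x, y, z], [wx, wy, wz]], ...]. A call has 1 to 10 rows; each row is the pose to reach, as a shift and turn from the pose commanded when the call began, along the tool's axes at that moment; what a row does not reach only later rows make up. Full scale, the value 1, is 0.3 m for a shift and 45 degrees for a turn. A row lasts 1/12 s, in which the tool goes at most 41.7 mm and 7.16 degrees, less where a joint would pass 70% of its speed; a pose out of reach is approached as far as the arm can. A call with a number of a shift or a turn outside -1 to 1 is refused whole. A call with a gripper value outside its range is refused whole. "jaw" is the finger opening in mm, from 0 to 85.4, set as the call begins (left out, the last holds). The fingers move at their own pace and stop on an object; "grip_force" is the grip in N (left out, the last holds). Time passes only in rows, so rows that repeat a pose let the fingers close. It gives the time, the measured TCP pose, the force, the opening and the grip force at its end, in the units of the state.
- env.observe(): the state, without advancing time (a new reading comes with each control period).
- get_image(name): name is "scene" or "top" or "wrist"; returns a dict with "img" (480x640x3 uint8, red, green, blue), "z_map" (480x640 float32, m along the optical axis (not along the pixel's ray), 0 where there is no reading), "intrinsics" (3x3 intrinsics, pixels), "rvec" (rotation vector, rad) and "tvec" (3), from world to camera coordinates, as OpenCV has them. Camera axes: x right, y down, z forward; pixel columns grow to the right and rows downward; lengths in m; the calibration is good to about 2 mm. A picture is of the moment at which its call begins.
- close_job(): hands the job in; it is judged then, once.
The state is a dict: "time_s": time; "q": joint angles; "qvel": joint speeds; "joint_efforts": joint torques, N m; "position": TCP position; "tool_rot": TCP orientation; "ft_force": force on the tool from outside, world axes, zero at the start; "wrist_torque": the same for the moment, N m; "grip_width": finger opening in m; "gripper_force": force on a finger pad.
Only numpy, scipy, OpenCV 4.12 (cv2) and the standard library are available. Lean on these libraries where they do the work, as an engineer would, in place of code of your own. Each camera call takes 0.05 s, during which the arm holds its last target. There are 200 camera calls.

## Working session

There is one attempt and no reset: what is moved stays moved. The work goes in short steps, Python scripts to look and compute and a tool call to move; the robot and the scene stay as the last step left them, time stands still between calls to the robot, and variables do not carry over. Pictures are saved under pics/ and viewed, at most 14 in all, crops included, and the job is handed in when it is done.

Besides the shell and the picture viewer there is one more tool, called after "Emit:" as a command line: name --argument value ..., lists and objects as JSON in quotes. step_arm: Moves the arm, as the interface text tells. Its arguments: {"type":"object","properties":{"targets":{"type":"array","items":{"type":"array"}},"jaw":{"type":"number"},"grip_force":{"type":"number"}},"required":["targets"]}

```bash
mkdir -p pics; ls
python3 - <<'E'
from rig import env,get_image
import cv2,numpy as np
s=env.observe();print({k:np.round(v,4).tolist() for k,v in s.items()})
for n in ["scene","top"]:
    d=get_image(n);cv2.imwrite(f"pics/{n}0.png",d["img"][:,:,::-1]);np.savez(f"{n}0.npz",**d)
    R=cv2.Rodrigues(np.array(d["rvec"]))[0];print(n,d["intrinsics"],"cam",-R.T@np.array(d["tvec"]).ravel(),R.round(3))
E
```

```text
pics
{'time_s': 0.0, 'q': [58.5979, 21.8413, 74.3845, -0.001, 83.8585, -12.3363], 'qvel': [-0.0079, 0.0237, -0.0133, 0.0522, 0.0753, 0.0992], 'joint_efforts': [0.0003, -44.8453, -23.1279, -0.0001, 0.0048, 0.0], 'position': [0.1795, 0.5196, 0.2307], 'tool_rot': [[-0.9451, 0.3267, -0.0008], [0.3267, 0.9451, -0.0013], [0.0003, -0.0014, -1.0]], 'ft_force': [-0.5903, -0.4738, -0.2137], 'wrist_torque': [-0.0189, -0.0162, -0.0625], 'gripper_force': 0.0, 'grip_width': 0.0851}
scene [[497.00571261   0.         316.22929701]
 [  0.         497.00571261 235.75305823]
 [  0.           0.           1.        ]] cam [1.07512427 0.62902916 0.56677506] [[-0.508  0.861 -0.015]
 [ 0.512  0.287 -0.809]
 [-0.693 -0.419 -0.587]]
top [[537.17894851   0.         319.91529087]
 [  0.         537.17894851 226.06056868]
 [  0.           0.           1.        ]] cam [0.33258429 0.27601169 0.89855921] [[-0.003 -1.    -0.027]
 [-0.981  0.009 -0.194]
 [ 0.194  0.025 -0.981]]
```

View pics/scene0.png

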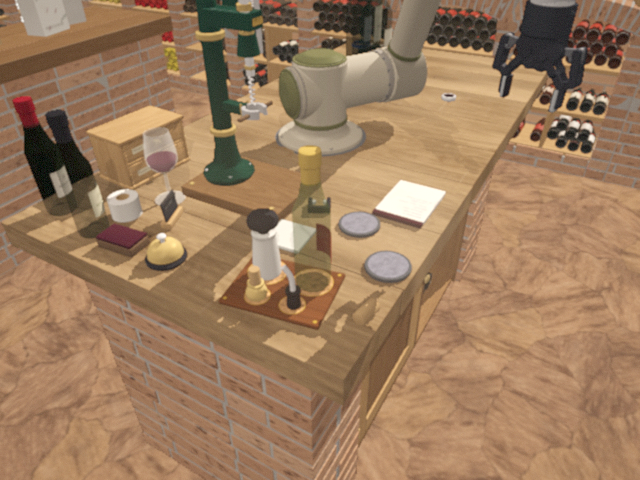

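View pics/top0.png

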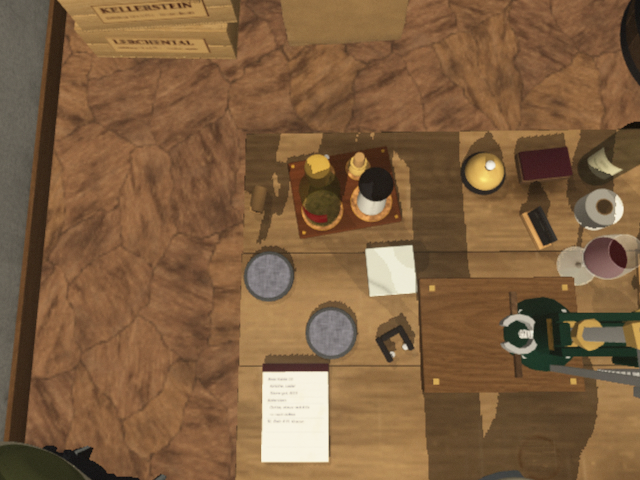

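Scene view: bottle around (310,200), pump (264,245), stopper (256,285), pourer (293,293), coasters (359,224) and (387,266). Top view: coasters (269,275) and (331,332), tile (391,270), stand corners (291,164), (387,150), (399,220), (300,236). The bottle capsule is at (318,165), the pump knob at (375,184), the stopper at (357,163).

```bash
cat > h.py <<'E'
import numpy as np,cv2
def cam(d):
    R=cv2.Rodrigues(np.array(d["rvec"],float))[0];return np.array(d["intrinsics"]),R,np.array(d["tvec"]).ravel()
def ray(d,uv,z):
    K,R,t=cam(d);c=-R.T@t;v=R.T@np.linalg.inv(K)@np.array([uv[0],uv[1],1.]);return c+v*(z-c[2])/v[2]
def cloud(d):
    K,R,t=cam(d);h,w=d["z_map"].shape;u,v=np.meshgrid(np.arange(w),np.arange(h));Z=d["z_map"]
    P=np.stack([u,v,np.ones_like(u)],-1)@np.linalg.inv(K).T*Z[...,None]
    W=(P-t)@R;W[Z<=0]=np.nan;return W
def tri(d1,uv1,d2,uv2):
    P=[];
    for d in(d1,d2):
        K,R,t=cam(d);P.append(K@np.c_[R,t])
    X=cv2.triangulatePoints(P[0],P[1],np.array(uv1,float).reshape(2,1),np.array(uv2,float).reshape(2,1)).ravel();return X[:3]/X[3]
E
python3 - <<'E'
import numpy as np,cv2
from h import *
T=dict(np.load("top0.npz"));S=dict(np.load("scene0.npz"))
WT=cloud(T);WS=cloud(S)
hsv=cv2.cvtColor(T["img"],cv2.COLOR_RGB2HSV)
def blob(m,seed,z,d=T):
    m=m.astype(np.uint8)*255;n,l,st,c=cv2.connectedComponentsWithStats(m)
    i=l[seed[1],seed[0]];cs,_=cv2.findContours((l==i).astype(np.uint8),cv2.RETR_EXTERNAL,cv2.CHAIN_APPROX_NONE)
    c=max(cs,key=cv2.contourArea).reshape(-1,2);return np.array([ray(d,p,z)[:2] for p in c],np.float32),i
for nm,s in (("cA",(269,275)),("cB",(331,332)),("tile",(391,270)),("stand",(340,230))):
    W=WT[s[1]-4:s[1]+5,s[0]-4:s[0]+5].reshape(-1,3);print(nm,"depthz",np.nanmedian(W,0).round(4),"hsv",hsv[s[1],s[0]])
H,Sa,V=cv2.split(hsv)
lo=(Sa<70)
for s in ((269,275),(331,332)):
    p,i=blob((Sa<90)&(V<190),s,.008);c,r=cv2.minEnclosingCircle(p);print("coaster",c,r,cv2.fitEllipse(p))
p,i=blob((Sa<70)&(V>170),(391,270),.008);print("tile",cv2.minAreaRect(p))
# depth cloud of tall things
for nm,W in(("top",WT),("scene",WS)):
  m=(W[...,0]>.42)&(W[...,0]<.75)&(W[...,1]>.1)&(W[...,1]<.45)
  P=W[m]
  for a,b in((.03,.05),(.05,.066),(.066,.075),(.08,.1),(.105,.12),(.12,.14),(.16,.24),(.24,.27)):
    q=P[(P[:,2]>a)&(P[:,2]<b)]
    if len(q)<4: continue
    # cluster
    import scipy.cluster.hierarchy as hc
    L=hc.fcluster(hc.linkage(q[:,:2][:1500],"single"),.012,"distance")
    for k in set(L):
        g=q[:1500][L==k]
        if len(g)>5: print(nm,a,b,len(g),g.min(0).round(3),g.max(0).round(3))
E
```

```text
cA depthz [0.426  0.3842 0.0097] hsv [174  10 127]
cB depthz [0.3327 0.2817 0.0095] hsv [  5  12 129]
tile depthz [0.433  0.1817 0.0091] hsv [ 26  26 237]
stand depthz [0.5003 0.2653 0.0121] hsv [ 11 181 107]
coaster (0.4251883327960968, 0.38526755571365356) 0.04209061712026596 ((0.42523738741874695, 0.38508617877960205), (0.08173326402902603, 0.08204040676355362), 145.93099975585938)
coaster (0.3318646550178528, 0.2822546362876892) 0.042036619037389755 ((0.3321670591831207, 0.2822504937648773), (0.08145967125892639, 0.08219181001186371), 75.70326232910156)
tile ((0.4329930245876312, 0.1820564866065979), (0.08016227185726166, 0.07920894026756287), 3.861424446105957)
top 0.03 0.05 162 [0.592 0.219 0.03 ] [0.621 0.251 0.05 ]
top 0.03 0.05 108 [0.525 0.191 0.03 ] [0.555 0.237 0.05 ]
top 0.03 0.05 79 [0.504 0.269 0.031] [0.525 0.325 0.05 ]
top 0.05 0.066 38 [0.599 0.226 0.05 ] [0.609 0.244 0.066]
top 0.05 0.066 100 [0.526 0.193 0.05 ] [0.552 0.236 0.066]
top 0.05 0.066 60 [0.504 0.269 0.051] [0.525 0.322 0.066]
top 0.066 0.075 95 [0.599 0.226 0.066] [0.617 0.244 0.074]
top 0.066 0.075 53
[... 1180 characters left out ...]
[0.523 0.272 0.066] [0.568 0.326 0.075]
scene 0.066 0.075 76 [0.604 0.226 0.066] [0.62  0.243 0.071]
scene 0.066 0.075 121 [0.542 0.2   0.066] [0.573 0.234 0.075]
scene 0.08 0.1 343 [0.538 0.192 0.08 ] [0.573 0.233 0.1  ]
scene 0.08 0.1 57 [0.599 0.282 0.08 ] [0.609 0.297 0.093]
scene 0.08 0.1 370 [0.522 0.275 0.08 ] [0.568 0.326 0.1  ]
scene 0.105 0.12 298 [0.525 0.272 0.105] [0.567 0.326 0.12 ]
scene 0.105 0.12 92 [0.541 0.196 0.113] [0.578 0.239 0.12 ]
scene 0.12 0.14 548 [0.529 0.188 0.12 ] [0.579 0.239 0.134]
scene 0.12 0.14 406 [0.528 0.271 0.12 ] [0.568 0.326 0.14 ]
scene 0.16 0.24 1366 [0.517 0.269 0.16 ] [0.565 0.324 0.24 ]
scene 0.24 0.27 432 [0.52  0.279 0.24 ] [0.554 0.313 0.259]
```

Run:
```python
import numpy as np,cv2
from h import *
T=dict(np.load("top0.npz"));S=dict(np.load("scene0.npz"))
WT=cloud(T);WS=cloud(S)
P=np.r_[WT[WT[...,2]>-1],WS[WS[...,2]>-1]]
q=P[(P[:,0]>.17)&(P[:,0]<.5)&(P[:,1]>-.1)&(P[:,1]<.15)]
for a in np.arange(.02,.66,.05):
    g=q[(q[:,2]>a)&(q[:,2]<a+.05)]
    if len(g)<5: continue
    i=g[:,1].argmax();print(round(a,2),len(g),g.min(0).round(3),g.max(0).round(3),"at",g[i].round(3), "max ang",np.degrees(np.arctan2(g[:,1],g[:,0])).max().round(1))
# scene view of coasters, tile
hsv=cv2.cvtColor(S["img"],cv2.COLOR_RGB2HSV);H,Sa,V=cv2.split(hsv)
for s in ((359,224),(387,266)):
    n,l=cv2.connectedComponents(((Sa<90)&(V<190)).astype(np.uint8));i=l[s[1],s[0]]
    c=max(cv2.findContours((l==i).astype(np.uint8),0,1)[0],key=cv2.contourArea).reshape(-1,2)
    print("coaster",cv2.minEnclosingCircle(np.array([ray(S,p,.008)[:2] for p in c],np.float32)), np.nanmedian(WS[s[1]-2:s[1]+3,s[0]-2:s[0]+3].reshape(-1,3),0))
# triangulated heights
def top(d,W,box,z):
    m=(W[...,2]>z)&(W[...,0]>box[0])&(W[...,0]<box[1])&(W[...,1]>box[2])&(W[...,1]<box[3])
    v,u=np.nonzero(m);(c,r)=cv2.minEnclosingCircle(np.c_[u,v].astype(np.float32));return c
for nm,b,z in(("bottle",(.5,.58,.26,.33),.253),("pump",(.51,.59,.18,.25),.127),("stopper",(.59,.63,.215,.26),.066)):
    print(nm,tri(T,top(T,WT,b,z),S,top(S,WS,b,z)).round(4))
# forearm thickness from scene
g=P[(P[:,2]>.25)&(P[:,0]>-.15)&(P[:,0]<.3)&(P[:,1]>-.2)]
```

```text
0.02 19403 [ 0.241 -0.1    0.02 ] [0.5   0.141 0.07 ] at [0.397 0.141 0.022] max ang 29.9
0.07 1057 [ 0.302 -0.1    0.07 ] [ 0.464 -0.017  0.12 ] at [ 0.346 -0.017  0.074] max ang -2.8
0.12 977 [ 0.304 -0.1    0.12 ] [ 0.462 -0.017  0.17 ] at [ 0.33  -0.017  0.139] max ang -2.9
0.17 2120 [ 0.276 -0.061  0.17 ] [0.385 0.065 0.22 ] at [0.317 0.065 0.194] max ang 11.5
0.22 724 [ 0.316 -0.06   0.22 ] [0.352 0.049 0.27 ] at [0.334 0.049 0.265] max ang 8.3
0.27 1397 [ 0.29  -0.063  0.27 ] [0.355 0.064 0.32 ] at [0.326 0.064 0.306] max ang 11.1
0.32 2512 [ 0.29  -0.067  0.32 ] [0.36 0.07 0.37] at [0.339 0.07  0.368] max ang 12.4
0.37 4288 [ 0.273 -0.059  0.37 ] [0.355 0.07  0.42 ] at [0.34 0.07 0.37] max ang 12.3
0.42 704 [0.291 0.039 0.42 ] [0.337 0.053 0.47 ] at [0.331 0.053 0.469] max ang 9.2
0.47 487 [0.292 0.044 0.47 ] [0.34  0.055 0.483] at [0.335 0.055 0.473] max ang 9.3
coaster ((0.32193225622177124, 0.32235947251319885), 0.08430749177932739) [0.34036122 0.28398498 0.00839033]
coaster ((0.431985080242157, 0.38428041338920593), 0.04539746046066284) [0.43298501 0.38515834 0.00863408]
bottle [0.535  0.2959 0.2536]
pump [0.55   0.2122 0.1244]
stopper [0.6102 0.234  0.0656]
```

Emit:
step_arm --targets '[[[0, 0, -0.3], [0, 0, 0]], [[0, 0, -0.3], [0, 0, 0.14]], [[0, 0, -0.3], [0, 0, 0.28]], [[0, 0, -0.3], [0, 0, 0.42]], [[0, 0, -0.3], [0, 0, 0.56]], [[0, 0, -0.3], [0, 0, 0.7]], [[0, 0, -0.3], [0, 0, 0.788]], [[0, 0, -0.3], [0, 0, 0.788]]]' --jaw 85

```text
time_s: 0.77
position: [0.1796, 0.5197, 0.3209]
tool_rot: [[-0.578, 0.816, -0.0], [0.816, 0.578, -0.001], [-0.0, -0.001, -1.0]]
ft_force: [0.4, 0.3, -0.1]
grip_width: 0.0851
gripper_force: 0.0
```

Emit:
step_arm --targets '[[[-0.1, 0.04, 0], [0, 0, 0.12]], [[-0.2, 0.08, 0], [0, 0, 0.25]], [[-0.3, 0.12, 0], [0, 0, 0.37]], [[-0.4, 0.165, 0], [0, 0, 0.5]], [[-0.5, 0.21, 0], [0, 0, 0.62]], [[-0.6, 0.25, 0], [0, 0, 0.74]], [[-0.647, 0.269, 0], [0, 0, 0.785]], [[-0.647, 0.269, 0], [0, 0, 0.785]], [[-0.647, 0.269, 0], [0, 0, 0.785]]]'

```text
time_s: 1.52
position: [0.3583, 0.4083, 0.321]
tool_rot: [[-0.004, 1.0, -0.001], [1.0, 0.004, -0.0], [-0.0, -0.001, -1.0]]
ft_force: [-0.2, 0.5, -0.6]
grip_width: 0.0853
gripper_force: 0.0
```

Run:
```python
from rig import env,get_image
from h import *
d=get_image("wrist");np.savez("w1.npz",**d);cv2.imwrite("pics/w1.png",d["img"][:,:,::-1])
K,R,t=cam(d);print(-R.T@t,R.round(2).tolist())
```

```text
[0.35764394 0.49038864 0.4629715 ] [[1.0, 0.0, -0.0], [0.0, -0.95, 0.32], [0.0, -0.32, -0.95]]
```

View pics/w1.png

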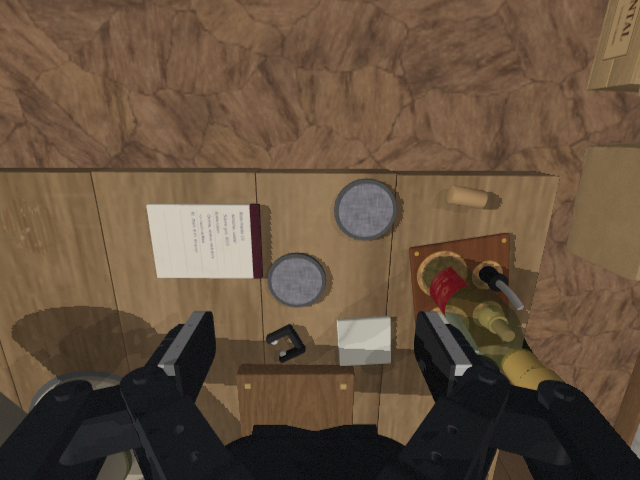

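Wrist view: coasters at (365,210) and (297,280), tile at (364,341); the bottle neck leans to (525,365), with the pourer at (490,275).

Run:
```python
from h import *
d=dict(np.load("w1.npz"));W=cloud(d);H,Sa,V=cv2.split(cv2.cvtColor(d["img"],cv2.COLOR_RGB2HSV))
def con(m,s):
    n,l=cv2.connectedComponents(m.astype(np.uint8));i=l[s[1],s[0]]
    c=max(cv2.findContours((l==i).astype(np.uint8),0,1)[0],key=cv2.contourArea).reshape(-1,2)
    print(i,np.nanmedian(W[s[1]-3:s[1]+4,s[0]-3:s[0]+4].reshape(-1,3),0).round(4));return np.array([ray(d,p,.008)[:2] for p in c],np.float32)
for s in((365,210),(297,280)): print(cv2.minEnclosingCircle(con((Sa<80)&(V<190),s)))
print(cv2.minAreaRect(con((Sa<70)&(V>150),(364,345))))
P=W[(W[...,2]>.03)&(W[...,0]>.48)&(W[...,0]<.65)&(W[...,1]>.15)&(W[...,1]<.36)]
for a,b in((.03,.055),(.05,.07),(.12,.14),(.175,.25),(.25,.27)):
    g=P[(P[:,2]>a)&(P[:,2]<b)];
    if len(g):print(a,len(g),g.min(0).round(3),g.max(0).round(3))
```

```text
1 [0.4245 0.3869 0.0077]
((0.42472609877586365, 0.3870335519313812), 0.04220112785696983)
36 [0.3333 0.2854 0.0078]
((0.33207347989082336, 0.284907728433609), 0.04257946088910103)
3 [0.4334 0.1781 0.0074]
((0.4318907558917999, 0.19580060243606567), (0.07925865054130554, 0.05570673942565918), 3.142009973526001)
0.03 759 [0.505 0.233 0.03 ] [0.61  0.327 0.055]
0.05 450 [0.504 0.28  0.05 ] [0.601 0.327 0.07 ]
0.12 700 [0.505 0.225 0.12 ] [0.573 0.327 0.14 ]
0.175 2878 [0.513 0.281 0.175] [0.553 0.319 0.249]
0.25 2 [0.521 0.307 0.25 ] [0.522 0.307 0.25 ]
```

Emit:
step_arm --targets '[[[-0.075, 0.118, 0], [0, 0, 0]], [[-0.15, 0.236, 0], [0, 0, 0]], [[-0.225, 0.354, 0], [0, 0, 0]], [[-0.3, 0.472, 0], [0, 0, 0]], [[-0.34, 0.54, 0], [0, 0, 0]], [[-0.373, 0.59, 0], [0, 0, 0]], [[-0.373, 0.59, 0], [0, 0, 0]], [[-0.373, 0.59, 0], [0, 0, 0]]]'

```text
time_s: 2.23
position: [0.5348, 0.2979, 0.321]
tool_rot: [[-0.004, 1.0, -0.001], [1.0, 0.004, 0.0], [0.0, -0.001, -1.0]]
ft_force: [0.1, 0.2, 0.6]
grip_width: 0.0848
gripper_force: 0.0
```

Emit:
step_arm --targets '[[[0, 0, 0.1], [0, 0, 0]], [[0, 0, 0.2], [0, 0, 0]], [[0, 0, 0.3], [0, 0, 0]], [[0, 0, 0.36], [0, 0, 0]], [[0, 0, 0.39], [0, 0, 0]], [[0, 0, 0.39], [0, 0, 0]], [[0, 0, 0.39], [0, 0, 0]]]'

```text
time_s: 2.82
position: [0.5349, 0.2981, 0.2055]
tool_rot: [[-0.004, 1.0, 0.001], [1.0, 0.004, 0.001], [0.001, 0.001, -1.0]]
ft_force: [-0.3, 0.2, 0.7]
grip_width: 0.0849
gripper_force: 0.0
```

Emit:
step_arm --targets '[[[0, 0, 0], [0, 0, 0]], [[0, 0, 0], [0, 0, 0]], [[0, 0, 0], [0, 0, 0]], [[0, 0, 0], [0, 0, 0]], [[0, 0, 0], [0, 0, 0]], [[0, 0, 0], [0, 0, 0]], [[0, 0, 0], [0, 0, 0]], [[0, 0, 0], [0, 0, 0]], [[0, 0, 0], [0, 0, 0]], [[0, 0, 0], [0, 0, 0]]]' --jaw 0 --grip_force 60

```text
time_s: 3.65
position: [0.5355, 0.2972, 0.205]
tool_rot: [[-0.003, 1.0, 0.001], [1.0, 0.003, 0.0], [0.0, 0.001, -1.0]]
ft_force: [-0.8, -0.2, 5.6]
grip_width: 0.03
gripper_force: 59.9
```

Emit:
step_arm --targets '[[[0, 0, -0.03], [0, 0, 0]], [[0, 0, -0.08], [0, 0, 0]], [[0, 0, -0.14], [0, 0, 0]], [[0, 0, -0.2], [0, 0, 0]], [[0, 0, -0.2], [0, 0, 0]], [[0, 0, -0.2], [0, 0, 0]]]'

```text
time_s: 4.15
position: [0.5352, 0.2971, 0.264]
tool_rot: [[-0.003, 1.0, -0.0], [1.0, 0.003, -0.0], [-0.0, -0.0, -1.0]]
ft_force: [-0.4, 0.4, -6.5]
grip_width: 0.0297
gripper_force: 60.2
```

Emit:
step_arm --targets '[[[0.02, -0.025, 0], [0, 0, 0]], [[0.06, -0.075, 0], [0, 0, 0]], [[0.12, -0.15, 0], [0, 0, 0]], [[0.18, -0.225, 0], [0, 0, 0]], [[0.23, -0.29, 0], [0, 0, 0]], [[0.27, -0.335, 0], [0, 0, 0]], [[0.29, -0.36, 0], [0, 0, 0]], [[0.296, -0.368, 0], [0, 0, 0]], [[0.296, -0.368, 0], [0, 0, 0]], [[0.296, -0.368, 0], [0, 0, 0]]]'

```text
time_s: 4.98
position: [0.4252, 0.3852, 0.2638]
tool_rot: [[-0.002, 1.0, -0.0], [1.0, 0.002, -0.001], [-0.001, -0.0, -1.0]]
ft_force: [-0.1, -0.5, -4.7]
grip_width: 0.0298
gripper_force: 60.3
```

Check that the bottle hangs upright before lowering.

Run:
```python
from rig import env,get_image
from h import *
print(env.observe()["ft_force"])
P=[]
for n in("scene","top"):
    d=get_image(n);cv2.imwrite(f"pics/{n}1.png",d["img"][:,:,::-1]);W=cloud(d)
    P=W[(W[...,2]>.03)&(abs(W[...,0]-.425)<.06)&(abs(W[...,1]-.385)<.06)]
    for a,b in((.04,.06),(.06,.08),(.08,.1),(.12,.14),(.16,.18),(.185,.2),(.23,.245)):
        g=P[(P[:,2]>a)&(P[:,2]<b)]
        if len(g)>9:print(n,a,len(g),g.min(0).round(3),g.max(0).round(3))
```

```text
[-0.12236028 -0.52961086 -4.68581229]
scene 0.06 88 [0.424 0.359 0.072] [0.457 0.413 0.08 ]
scene 0.08 355 [0.419 0.356 0.08 ] [0.458 0.413 0.1  ]
scene 0.12 382 [0.413 0.356 0.12 ] [0.457 0.413 0.14 ]
scene 0.16 420 [0.418 0.357 0.16 ] [0.458 0.414 0.18 ]
scene 0.185 324 [0.42  0.358 0.185] [0.458 0.413 0.2  ]
scene 0.23 317 [0.415 0.363 0.23 ] [0.451 0.406 0.245]
top 0.08 32 [0.394 0.354 0.083] [0.44  0.392 0.1  ]
top 0.12 76 [0.394 0.355 0.12 ] [0.44  0.399 0.14 ]
top 0.16 95 [0.394 0.355 0.16 ] [0.441 0.394 0.179]
top 0.185 75 [0.395 0.355 0.185] [0.439 0.391 0.2  ]
top 0.23 216 [0.401 0.36  0.23 ] [0.445 0.387 0.245]
```

View pics/scene1.png

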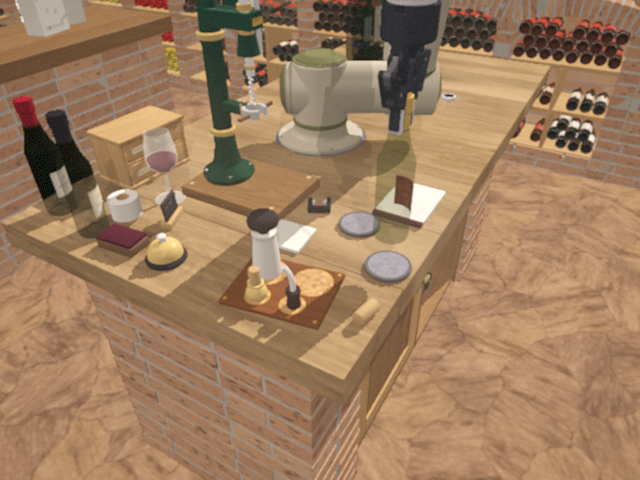

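The scene view shows the bottle upright in the gripper at (397,150–210); its base is clear of coaster A at (387,266).

Emit:
step_arm --targets '[[[0, 0.002, 0.05], [0, 0, 0]], [[0, 0.002, 0.11], [0, 0, 0]], [[0, 0.002, 0.16], [0, 0, 0]], [[0, 0.002, 0.19], [0, 0, 0]], [[0, 0.002, 0.2], [0, 0, 0]], [[0, 0.002, 0.206], [0, 0, 0]], [[0, 0.002, 0.21], [0, 0, 0]], [[0, 0.002, 0.213], [0, 0, 0]], [[0, 0.002, 0.213], [0, 0, 0]], [[0, 0.002, 0.213], [0, 0, 0]]]'

```text
time_s: 5.92
position: [0.4255, 0.3858, 0.201]
tool_rot: [[-0.003, 1.0, 0.001], [1.0, 0.003, 0.001], [0.001, 0.001, -1.0]]
ft_force: [0.0, -0.4, -4.1]
grip_width: 0.0297
gripper_force: 60.7
```

Emit:
step_arm --targets '[[[0, 0, 0.003], [0, 0, 0]], [[0, 0, 0.005], [0, 0, 0]], [[0, 0, 0.005], [0, 0, 0]]]'

```text
time_s: 6.17
position: [0.4257, 0.3859, 0.201]
tool_rot: [[-0.003, 1.0, 0.003], [1.0, 0.003, 0.002], [0.002, 0.003, -1.0]]
ft_force: [-1.3, -1.5, 7.0]
grip_width: 0.0297
gripper_force: 61.8
```

Contact. Release, then rise clear of the bottle (TCP to ~0.30).

Emit:
step_arm --targets '[[[0, 0, 0], [0, 0, 0]], [[0, 0, 0], [0, 0, 0]], [[0, 0, 0], [0, 0, 0]], [[0, 0, 0], [0, 0, 0]], [[0, 0, 0], [0, 0, 0]], [[0, 0, 0], [0, 0, 0]], [[0, 0, 0], [0, 0, 0]], [[0, 0, 0], [0, 0, 0]]]' --jaw 85

```text
time_s: 6.83
position: [0.4253, 0.3856, 0.1989]
tool_rot: [[-0.003, 1.0, -0.0], [1.0, 0.003, -0.0], [-0.0, -0.0, -1.0]]
ft_force: [0.2, -1.1, 0.3]
grip_width: 0.085
gripper_force: 0.0
```

Emit:
step_arm --targets '[[[0, 0, -0.05], [0, 0, 0]], [[0, 0, -0.13], [0, 0, 0]], [[0, 0, -0.22], [0, 0, 0]], [[0, 0, -0.31], [0, 0, 0]], [[0, 0, -0.36], [0, 0, 0]], [[0, 0, -0.36], [0, 0, 0]], [[0, 0, -0.36], [0, 0, 0]]]'

```text
time_s: 7.42
position: [0.4253, 0.3856, 0.307]
tool_rot: [[-0.003, 1.0, 0.001], [1.0, 0.003, 0.0], [0.0, 0.001, -1.0]]
ft_force: [-0.9, -0.1, -0.1]
grip_width: 0.0849
gripper_force: 0.0
```

Emit:
step_arm --targets '[[[-0.1, 0.072, 0], [0, 0, 0]], [[-0.2, 0.144, 0], [0, 0, 0]], [[-0.3, 0.216, 0], [0, 0, 0]], [[-0.4, 0.288, 0], [0, 0, 0]], [[-0.5, 0.36, 0], [0, 0, 0]], [[-0.575, 0.412, 0], [0, 0, 0]], [[-0.575, 0.412, 0], [0, 0, 0]], [[-0.575, 0.412, 0], [0, 0, 0]]]'

```text
time_s: 8.08
position: [0.5496, 0.2124, 0.305]
tool_rot: [[-0.0, 1.0, -0.003], [1.0, 0.0, -0.0], [-0.0, -0.003, -1.0]]
ft_force: [-0.1, 0.5, 0.1]
grip_width: 0.0853
gripper_force: 0.0
```

Run:
```python
from rig import env,get_image
from h import *
print(env.observe()["position"])
for n in("wrist","scene"):
    d=get_image(n);cv2.imwrite(f"pics/{n}2.png",d["img"][:,:,::-1]);W=cloud(d)
    for nm,c,zs in(("bottle",(.425,.385),((.1,.13),(.18,.24),(.245,.26))),("pump",(.549,.213),((.03,.08),(.112,.125),(.125,.14)))):
        P=W[(abs(W[...,0]-c[0])<.04)&(abs(W[...,1]-c[1])<.04)]
        for a,b in zs:
            g=P[(P[:,2]>a)&(P[:,2]<b)]
            if len(g)>9:print(n,nm,a,len(g),g.min(0).round(3),g.max(0).round(3))
```

```text
[0.54961142 0.2123621  0.30496586]
wrist bottle 0.1 893 [0.414 0.356 0.1  ] [0.456 0.397 0.13 ]
wrist bottle 0.18 366 [0.413 0.366 0.18 ] [0.44  0.373 0.194]
wrist pump 0.03 342 [0.526 0.216 0.03 ] [0.572 0.237 0.079]
wrist pump 0.112 259 [0.524 0.189 0.117] [0.576 0.24  0.125]
wrist pump 0.125 2042 [0.525 0.19  0.125] [0.575 0.238 0.134]
scene bottle 0.1 567 [0.417 0.357 0.1  ] [0.46  0.414 0.13 ]
scene bottle 0.18 770 [0.418 0.368 0.18 ] [0.448 0.403 0.24 ]
scene bottle 0.245 265 [0.412 0.368 0.245] [0.445 0.401 0.255]
scene pump 0.03 652 [0.538 0.196 0.03 ] [0.577 0.237 0.08 ]
scene pump 0.112 203 [0.535 0.194 0.112] [0.579 0.239 0.125]
scene pump 0.125 438 [0.53  0.189 0.125] [0.577 0.238 0.134]
```

View pics/wrist2.png

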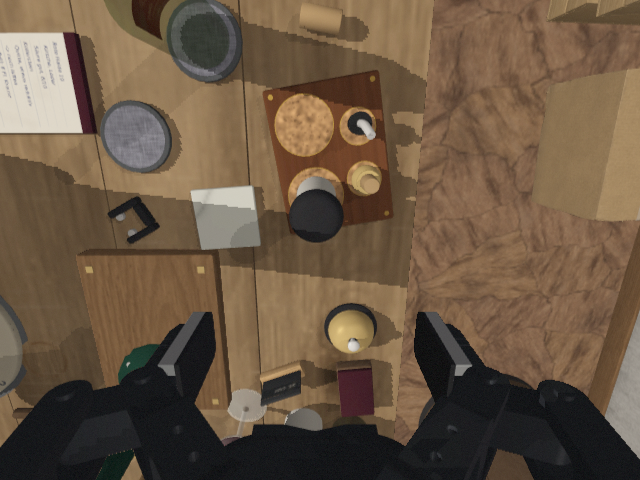

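Wrist view: pump knob at (316,215), stopper (366,180), pourer (360,125), tile (226,217), coaster B (136,137), bottle standing on coaster A (203,38).

Emit:
step_arm --targets '[[[0.004, 0, 0.1], [0, 0, 0]], [[0.004, 0, 0.22], [0, 0, 0]], [[0.004, 0, 0.34], [0, 0, 0]], [[0.004, 0, 0.46], [0, 0, 0]], [[0.004, 0, 0.54], [0, 0, 0]], [[0.004, 0, 0.62], [0, 0, 0]], [[0.004, 0, 0.66], [0, 0, 0]], [[0.004, 0, 0.68], [0, 0, 0]], [[0.004, 0, 0.68], [0, 0, 0]], [[0.004, 0, 0.68], [0, 0, 0]]]'

```text
time_s: 9.02
position: [0.5492, 0.2154, 0.1036]
tool_rot: [[-0.004, 1.0, 0.001], [1.0, 0.004, 0.0], [0.0, 0.001, -1.0]]
ft_force: [-0.1, 0.4, 0.6]
grip_width: 0.085
gripper_force: 0.0
```

Emit:
step_arm --targets '[[[0, 0, 0], [0, 0, 0]], [[0, 0, 0], [0, 0, 0]], [[0, 0, 0], [0, 0, 0]], [[0, 0, 0], [0, 0, 0]], [[0, 0, 0], [0, 0, 0]], [[0, 0, 0], [0, 0, 0]], [[0, 0, 0], [0, 0, 0]], [[0, 0, 0], [0, 0, 0]]]' --jaw 0 --grip_force 30

```text
time_s: 9.68
position: [0.5497, 0.2148, 0.1042]
tool_rot: [[-0.003, 1.0, 0.002], [1.0, 0.003, 0.0], [0.0, 0.002, -1.0]]
ft_force: [-1.1, 0.3, 5.1]
grip_width: 0.0494
gripper_force: 30.1
```

Emit:
step_arm --targets '[[[0, 0, -0.03], [0, 0, 0]], [[0, 0, -0.08], [0, 0, 0]], [[0, 0, -0.14], [0, 0, 0]], [[0, 0, -0.2], [0, 0, 0]], [[0, 0, -0.24], [0, 0, 0]], [[0, 0, -0.24], [0, 0, 0]], [[0, 0, -0.24], [0, 0, 0]]]'

```text
time_s: 10.27
position: [0.5493, 0.2146, 0.1754]
tool_rot: [[-0.003, 1.0, 0.001], [1.0, 0.003, 0.0], [0.0, 0.001, -1.0]]
ft_force: [-0.6, -0.5, -2.0]
grip_width: 0.0493
gripper_force: 31.3
```

Emit:
step_arm --targets '[[[0.015, -0.04, 0], [0, 0, 0]], [[0.04, -0.12, 0], [0, 0, 0]], [[0.075, -0.24, 0], [0, 0, 0]], [[0.11, -0.36, 0], [0, 0, 0]], [[0.15, -0.48, 0], [0, 0, 0]], [[0.185, -0.59, 0], [0, 0, 0]], [[0.21, -0.67, 0], [0, 0, 0]], [[0.225, -0.71, 0], [0, 0, 0]], [[0.229, -0.726, 0], [0, 0, 0]], [[0.229, -0.726, 0], [0, 0, 0]]]'

```text
time_s: 11.1
position: [0.3312, 0.2829, 0.1747]
tool_rot: [[-0.003, 1.0, -0.0], [1.0, 0.003, -0.0], [-0.0, -0.0, -1.0]]
ft_force: [0.4, 0.1, -1.2]
grip_width: 0.0492
gripper_force: 31.4
```

Emit:
step_arm --targets '[[[0.002, 0.002, 0.06], [0, 0, 0]], [[0.002, 0.002, 0.13], [0, 0, 0]], [[0.002, 0.002, 0.19], [0, 0, 0]], [[0.002, 0.002, 0.22], [0, 0, 0]], [[0.002, 0.002, 0.235], [0, 0, 0]], [[0.002, 0.002, 0.243], [0, 0, 0]], [[0.002, 0.002, 0.248], [0, 0, 0]], [[0.002, 0.002, 0.25], [0, 0, 0]], [[0.002, 0.002, 0.25], [0, 0, 0]]]'

```text
time_s: 11.85
position: [0.3326, 0.2835, 0.1004]
tool_rot: [[-0.002, 1.0, 0.001], [1.0, 0.002, 0.001], [0.001, 0.001, -1.0]]
ft_force: [-0.6, 0.3, -0.4]
grip_width: 0.0493
gripper_force: 31.4
```

Emit:
step_arm --targets '[[[0, 0, 0.003], [0, 0, 0]], [[0, 0, 0.005], [0, 0, 0]], [[0, 0, 0.005], [0, 0, 0]]]'

```text
time_s: 12.1
position: [0.333, 0.2838, 0.1]
tool_rot: [[-0.003, 1.0, 0.003], [1.0, 0.003, 0.002], [0.001, 0.003, -1.0]]
ft_force: [-0.9, -1.3, 13.3]
grip_width: 0.0491
gripper_force: 32.4
```

Run:
```python
from rig import env,get_image
from h import *
s=env.observe();print(s["position"],s["ft_force"])
for n in("scene","top"):
    d=get_image(n);cv2.imwrite(f"pics/{n}3.png",d["img"][:,:,::-1]);W=cloud(d)
    P=W[(abs(W[...,0]-.332)<.05)&(abs(W[...,1]-.283)<.05)]
    for a,b in((.01,.03),(.03,.06),(.06,.08)):
            g=P[(P[:,2]>a)&(P[:,2]<b)]
            if len(g)>9:print(n,a,len(g),g.min(0).round(3),g.max(0).round(3))
```

```text
[0.33295031 0.28384988 0.10001444] [-0.94386352 -1.28877157 13.30626533]
scene 0.01 224 [0.324 0.259 0.01 ] [0.366 0.309 0.03 ]
scene 0.03 332 [0.324 0.26  0.03 ] [0.36  0.305 0.06 ]
scene 0.06 203 [0.331 0.263 0.06 ] [0.357 0.302 0.08 ]
```

Standing on coaster B. Release and rise.

Emit:
step_arm --targets '[[[0, 0, -0.002], [0, 0, 0]], [[0, 0, -0.002], [0, 0, 0]], [[0, 0, -0.002], [0, 0, 0]], [[0, 0, -0.002], [0, 0, 0]], [[0, 0, -0.002], [0, 0, 0]], [[0, 0, -0.002], [0, 0, 0]], [[0, 0, -0.002], [0, 0, 0]]]' --jaw 85

```text
time_s: 12.78
position: [0.3319, 0.2834, 0.099]
tool_rot: [[-0.003, 1.0, -0.0], [1.0, 0.003, -0.0], [-0.0, -0.0, -1.0]]
ft_force: [0.2, -0.2, 0.1]
grip_width: 0.0848
gripper_force: 0.0
```

Emit:
step_arm --targets '[[[0, 0, -0.05], [0, 0, 0]], [[0, 0, -0.15], [0, 0, 0]], [[0, 0, -0.25], [0, 0, 0]], [[0, 0, -0.3], [0, 0, 0]], [[0, 0, -0.3], [0, 0, 0]], [[0, 0, -0.3], [0, 0, 0]]]'

```text
time_s: 13.28
position: [0.3319, 0.2834, 0.1891]
tool_rot: [[-0.003, 1.0, 0.001], [1.0, 0.003, 0.0], [0.0, 0.001, -1.0]]
ft_force: [0.0, 0.6, 0.2]
grip_width: 0.0849
gripper_force: 0.0
```

Emit:
step_arm --targets '[[[-0.02, 0.1, 0], [0, 0, 0]], [[-0.04, 0.23, 0], [0, 0, 0]], [[-0.06, 0.36, 0], [0, 0, 0]], [[-0.09, 0.5, 0], [0, 0, 0]], [[-0.11, 0.63, 0], [0, 0, 0]], [[-0.13, 0.76, 0], [0, 0, 0]], [[-0.15, 0.86, 0], [0, 0, 0]], [[-0.162, 0.92, 0], [0, 0, 0]], [[-0.162, 0.92, 0], [0, 0, 0]], [[-0.162, 0.92, 0], [0, 0, 0]]]' --jaw 60

```text
time_s: 14.12
position: [0.6079, 0.2351, 0.1864]
tool_rot: [[-0.002, 1.0, -0.004], [1.0, 0.002, -0.001], [-0.001, -0.004, -1.0]]
ft_force: [0.3, 0.9, 0.1]
grip_width: 0.0598
gripper_force: 0.0
```

Run:
```python
from rig import env,get_image
from h import *
s=env.observe();print(s["position"],s["ft_force"])
for n in("scene","wrist"):
    d=get_image(n);cv2.imwrite(f"pics/{n}4.png",d["img"][:,:,::-1]);W=cloud(d)
    for nm,c,zs in(("stop",(.609,.235),((.016,.035),(.046,.064),(.064,.076))),("pump",(.332,.2835),((.02,.07),(.112,.135))),("pourer",(.6,.296),((.02,.04),(.05,.1)))):
        P=W[(abs(W[...,0]-c[0])<.035)&(abs(W[...,1]-c[1])<.03)]
        for a,b in zs:
            g=P[(P[:,2]>a)&(P[:,2]<b)]
            if len(g)>9:print(n,nm,a,len(g),g.min(0).round(3),g.max(0).round(3))
```

```text
[0.60790924 0.23505194 0.1864152 ] [0.28861295 0.86998299 0.07696058]
scene stop 0.016 231 [0.599 0.219 0.016] [0.63  0.251 0.035]
scene stop 0.046 112 [0.606 0.227 0.046] [0.622 0.244 0.064]
scene stop 0.064 87 [0.604 0.225 0.064] [0.621 0.243 0.071]
scene pump 0.02 548 [0.324 0.26  0.02 ] [0.363 0.305 0.07 ]
scene pump 0.112 424 [0.313 0.256 0.112] [0.363 0.307 0.13 ]
scene pourer 0.02 126 [0.592 0.29  0.02 ] [0.613 0.309 0.039]
scene pourer 0.05 150 [0.598 0.281 0.051] [0.609 0.302 0.092]
wrist stop 0.016 429 [0.592 0.224 0.018] [0.627 0.252 0.035]
wrist stop 0.046 144 [0.601 0.237 0.047] [0.618 0.245 0.064]
wrist stop 0.064 403 [0.601 0.227 0.064] [0.618 0.244 0.071]
wrist pump 0.02 1291 [0.336 0.259 0.02 ] [0.358 0.305 0.049]
wrist pourer 0.05 390 [0.594 0.283 0.05 ] [0.607 0.303 0.093]
```

View pics/wrist4.png

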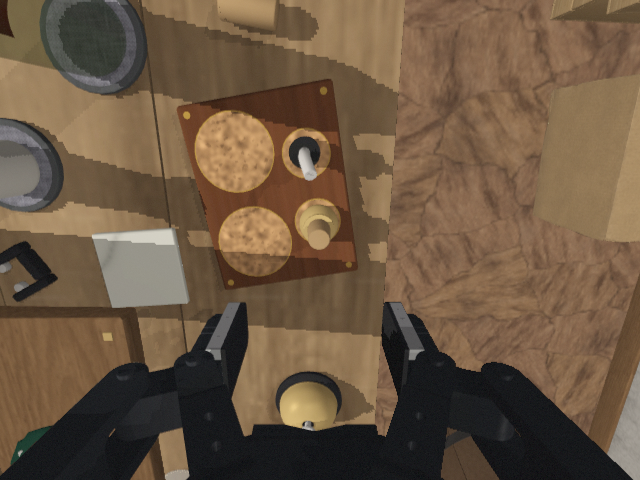

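Wrist view: stopper upright, cork top at (319,235); pourer (305,155); tile (142,268).

Emit:
step_arm --targets '[[[0, 0.003, 0.1], [0, 0, 0]], [[0, 0.003, 0.22], [0, 0, 0]], [[0, 0.003, 0.32], [0, 0, 0]], [[0, 0.003, 0.4], [0, 0, 0]], [[0, 0.003, 0.44], [0, 0, 0]], [[0, 0.003, 0.46], [0, 0, 0]], [[0, 0.003, 0.46], [0, 0, 0]], [[0, 0.003, 0.46], [0, 0, 0]]]'

```text
time_s: 14.88
position: [0.6089, 0.2359, 0.0519]
tool_rot: [[-0.003, 1.0, 0.001], [1.0, 0.003, 0.0], [0.0, 0.001, -1.0]]
ft_force: [1.1, -0.0, 0.0]
grip_width: 0.0599
gripper_force: 0.0
```

Emit:
step_arm --targets '[[[0, 0, 0], [0, 0, 0]], [[0, 0, 0], [0, 0, 0]], [[0, 0, 0], [0, 0, 0]], [[0, 0, 0], [0, 0, 0]], [[0, 0, 0], [0, 0, 0]], [[0, 0, 0], [0, 0, 0]], [[0, 0, 0], [0, 0, 0]], [[0, 0, 0], [0, 0, 0]]]' --jaw 0 --grip_force 25

```text
time_s: 15.55
position: [0.6094, 0.2356, 0.0518]
tool_rot: [[-0.003, 1.0, 0.001], [1.0, 0.003, 0.0], [0.0, 0.001, -1.0]]
ft_force: [-0.2, -0.3, 5.4]
grip_width: 0.0183
gripper_force: 25.0
```

Emit:
step_arm --targets '[[[0, 0, -0.03], [0, 0, 0]], [[0, 0, -0.08], [0, 0, 0]], [[0, 0, -0.14], [0, 0, 0]], [[0, 0, -0.2], [0, 0, 0]], [[0, 0, -0.2], [0, 0, 0]], [[0, 0, -0.2], [0, 0, 0]]]'

```text
time_s: 16.05
position: [0.6092, 0.2355, 0.1117]
tool_rot: [[-0.003, 1.0, 0.001], [1.0, 0.003, 0.0], [0.0, 0.001, -1.0]]
ft_force: [0.1, -0.2, -0.9]
grip_width: 0.0184
gripper_force: 24.5
```

Emit:
step_arm --targets '[[[-0.01, -0.04, 0], [0, 0, 0]], [[-0.04, -0.12, 0], [0, 0, 0]], [[-0.07, -0.22, 0], [0, 0, 0]], [[-0.1, -0.33, 0], [0, 0, 0]], [[-0.13, -0.44, 0], [0, 0, 0]], [[-0.16, -0.52, 0], [0, 0, 0]], [[-0.175, -0.57, 0], [0, 0, 0]], [[-0.179, -0.587, 0], [0, 0, 0]], [[-0.179, -0.587, 0], [0, 0, 0]], [[-0.179, -0.587, 0], [0, 0, 0]]]'

```text
time_s: 16.88
position: [0.4338, 0.1815, 0.1108]
tool_rot: [[-0.002, 1.0, 0.0], [1.0, 0.002, 0.0], [0.0, 0.0, -1.0]]
ft_force: [1.1, -0.1, -0.5]
grip_width: 0.0186
gripper_force: 24.6
```

Run:
```python
from rig import env,get_image
from h import *
s=env.observe();print(s["position"],s["ft_force"],s["grip_width"])
d=get_image("scene");W=cloud(d);cv2.imwrite("pics/s5.png",cv2.resize(d["img"][130:330,180:440,::-1],None,fx=3,fy=3))
P=W[(abs(W[...,0]-.435)<.04)&(abs(W[...,1]-.182)<.04)]
for a,b in((.02,.06),(.06,.07),(.07,.08),(.08,.09),(.09,.1),(.1,.106)):
            g=P[(P[:,2]>a)&(P[:,2]<b)]
            if len(g)>9:print(a,len(g),g.min(0).round(3),g.max(0).round(3))
```

```text
[0.43378563 0.1814941  0.11078832] [ 1.12364961 -0.09884295 -0.49510279] 0.018625754486995806
0.07 46 [0.429 0.17  0.073] [0.453 0.196 0.08 ]
0.08 108 [0.427 0.164 0.08 ] [0.454 0.197 0.09 ]
0.09 78 [0.427 0.168 0.09 ] [0.45  0.193 0.1  ]
0.1 58 [0.424 0.168 0.1  ] [0.449 0.192 0.106]
```

View pics/s5.png

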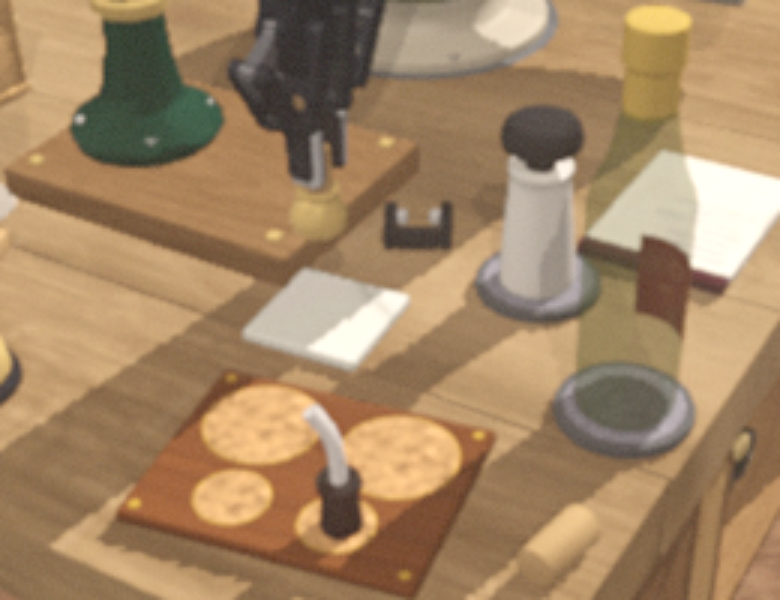

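The crop shows the stopper held upright above the tile, pump and bottle standing centred on the coasters, and the pourer untouched.

Emit:
step_arm --targets '[[[0, 0, 0.05], [0, 0, 0]], [[0, 0, 0.11], [0, 0, 0]], [[0, 0, 0.16], [0, 0, 0]], [[0, 0, 0.19], [0, 0, 0]], [[0, 0, 0.2], [0, 0, 0]], [[0, 0, 0.205], [0, 0, 0]], [[0, 0, 0.209], [0, 0, 0]], [[0, 0, 0.209], [0, 0, 0]]]'

```text
time_s: 17.6
position: [0.4335, 0.1814, 0.0487]
tool_rot: [[-0.003, 1.0, 0.001], [1.0, 0.003, 0.0], [0.0, 0.001, -1.0]]
ft_force: [-0.1, 0.6, 0.4]
grip_width: 0.0186
gripper_force: 24.6
```

Emit:
step_arm --targets '[[[0, 0, 0.003], [0, 0, 0]], [[0, 0, 0.003], [0, 0, 0]], [[0, 0, 0.003], [0, 0, 0]]]'

```text
time_s: 17.85
position: [0.4334, 0.1814, 0.0479]
tool_rot: [[-0.003, 1.0, 0.001], [1.0, 0.003, 0.0], [0.0, 0.001, -1.0]]
ft_force: [0.6, 0.0, 0.6]
grip_width: 0.0182
gripper_force: 24.7
```

Emit:
step_arm --targets '[[[0, 0, 0.002], [0, 0, 0]], [[0, 0, 0.003], [0, 0, 0]], [[0, 0, 0.003], [0, 0, 0]]]'

```text
time_s: 18.1
position: [0.4337, 0.1815, 0.0477]
tool_rot: [[-0.003, 1.0, 0.002], [1.0, 0.003, 0.0], [0.0, 0.002, -1.0]]
ft_force: [-1.9, 0.1, 10.8]
grip_width: 0.0185
gripper_force: 25.6
```

Emit:
step_arm --targets '[[[0, 0, -0.002], [0, 0, 0]], [[0, 0, -0.002], [0, 0, 0]], [[0, 0, -0.002], [0, 0, 0]], [[0, 0, -0.002], [0, 0, 0]], [[0, 0, -0.002], [0, 0, 0]], [[0, 0, -0.002], [0, 0, 0]]]' --jaw 60

```text
time_s: 18.6
position: [0.4329, 0.1813, 0.047]
tool_rot: [[-0.002, 1.0, -0.0], [1.0, 0.002, -0.0], [-0.0, -0.0, -1.0]]
ft_force: [-0.5, -0.0, 0.5]
grip_width: 0.0599
gripper_force: 0.0
```

Emit:
step_arm --targets '[[[0, 0, -0.05], [0, 0, 0]], [[0, 0, -0.15], [0, 0, 0]], [[0, 0, -0.27], [0, 0, 0]], [[0, 0, -0.39], [0, 0, 0]], [[0, 0, -0.47], [0, 0, 0]], [[0, 0, -0.48], [0, 0, 0]], [[0, 0, -0.48], [0, 0, 0]]]'

```text
time_s: 19.18
position: [0.4334, 0.1814, 0.1922]
tool_rot: [[-0.003, 1.0, 0.003], [1.0, 0.003, 0.0], [0.0, 0.003, -1.0]]
ft_force: [-0.1, 0.1, -0.7]
grip_width: 0.0601
gripper_force: 0.0
```

Run:
```python
from rig import env,get_image
from h import *
s=env.observe();print(s["position"],s["ft_force"],s["grip_width"])
d=get_image("scene");W=cloud(d)
for nm,c,zs in(("stop",(.435,.182),((.014,.035),(.04,.055),(.055,.075))),("pump",(.332,.2835),((.02,.07),(.112,.135))),("tile",(.433,.182),((.002,.0105),))):
    P=W[(abs(W[...,0]-c[0])<.05)&(abs(W[...,1]-c[1])<.05)]
    for a,b in zs:
            g=P[(P[:,2]>a)&(P[:,2]<b)]
            if len(g)>9:print(nm,a,len(g),g.min(0).round(3),g.max(0).round(3))
```

```text
[0.43339094 0.18144215 0.19217399] [-0.12753325  0.06257989 -0.74606709] 0.06010440881143276
stop 0.014 256 [0.386 0.132 0.014] [0.454 0.198 0.035]
stop 0.04 71 [0.43  0.171 0.04 ] [0.447 0.19  0.055]
stop 0.055 79 [0.426 0.171 0.056] [0.446 0.19  0.067]
pump 0.02 544 [0.323 0.258 0.02 ] [0.361 0.304 0.07 ]
pump 0.112 422 [0.313 0.256 0.112] [0.363 0.307 0.13 ]
tile 0.002 865 [0.393 0.133 0.002] [0.48  0.225 0.01 ]
```

Emit:
step_arm --targets '[[[0.05, -0.05, 0], [0, 0, 0]], [[0.12, -0.12, 0], [0, 0, 0]], [[0.2, -0.2, 0], [0, 0, 0]], [[0.28, -0.28, 0], [0, 0, 0]], [[0.33, -0.33, 0], [0, 0, 0]], [[0.34, -0.338, 0], [0, 0, 0]], [[0.34, -0.338, 0], [0, 0, 0]], [[0.34, -0.338, 0], [0, 0, 0]]]' --jaw 85

```text
time_s: 19.9
position: [0.3316, 0.2827, 0.1902]
tool_rot: [[-0.003, 1.0, -0.001], [1.0, 0.003, -0.001], [-0.001, -0.001, -1.0]]
ft_force: [-0.2, -0.2, -0.5]
grip_width: 0.0849
gripper_force: 0.0
```

Emit:
step_arm --targets '[[[0, 0, 0.08], [0, 0, 0]], [[0, 0, 0.17], [0, 0, 0]], [[0, 0, 0.25], [0, 0, 0]], [[0, 0, 0.29], [0, 0, 0]], [[0, 0, 0.31], [0, 0, 0]], [[0, 0, 0.31], [0, 0, 0]], [[0, 0, 0.31], [0, 0, 0]]]'

```text
time_s: 20.48
position: [0.3321, 0.2828, 0.0983]
tool_rot: [[-0.002, 1.0, 0.0], [1.0, 0.002, -0.0], [-0.0, 0.0, -1.0]]
ft_force: [0.4, -0.0, 0.3]
grip_width: 0.085
gripper_force: 0.0
```

Emit:
step_arm --targets '[[[0, 0, 0], [0, 0, 0]], [[0, 0, 0], [0, 0, 0]], [[0, 0, 0], [0, 0, 0]], [[0, 0, 0], [0, 0, 0]], [[0, 0, 0], [0, 0, 0]], [[0, 0, 0], [0, 0, 0]], [[0, 0, 0], [0, 0, 0]], [[0, 0, 0], [0, 0, 0]]]' --jaw 0 --grip_force 30

```text
time_s: 21.15
position: [0.3319, 0.2835, 0.0991]
tool_rot: [[-0.003, 1.0, 0.002], [1.0, 0.003, 0.001], [0.001, 0.002, -1.0]]
ft_force: [-0.2, -0.5, 6.8]
grip_width: 0.0492
gripper_force: 29.8
```

Emit:
step_arm --targets '[[[0, 0, -0.03], [0, 0, 0]], [[0, 0, -0.08], [0, 0, 0]], [[0, 0, -0.14], [0, 0, 0]], [[0, 0, -0.2], [0, 0, 0]], [[0, 0, -0.26], [0, 0, 0]], [[0, 0, -0.26], [0, 0, 0]], [[0, 0, -0.26], [0, 0, 0]]]'

```text
time_s: 21.73
position: [0.3315, 0.2832, 0.1765]
tool_rot: [[-0.003, 1.0, 0.002], [1.0, 0.003, 0.001], [0.001, 0.002, -1.0]]
ft_force: [1.0, 0.3, -1.9]
grip_width: 0.0488
gripper_force: 31.3
```

Emit:
step_arm --targets '[[[-0.015, 0.04, 0], [0, 0, 0]], [[-0.04, 0.12, 0], [0, 0, 0]], [[-0.075, 0.24, 0], [0, 0, 0]], [[-0.11, 0.36, 0], [0, 0, 0]], [[-0.15, 0.48, 0], [0, 0, 0]], [[-0.185, 0.59, 0], [0, 0, 0]], [[-0.21, 0.67, 0], [0, 0, 0]], [[-0.225, 0.71, 0], [0, 0, 0]], [[-0.23, 0.725, 0], [0, 0, 0]], [[-0.23, 0.725, 0], [0, 0, 0]]]'

```text
time_s: 22.57
position: [0.5496, 0.2138, 0.1745]
tool_rot: [[-0.001, 1.0, -0.002], [1.0, 0.001, -0.0], [-0.0, -0.002, -1.0]]
ft_force: [-0.7, 0.1, -1.0]
grip_width: 0.0491
gripper_force: 31.4
```

Emit:
step_arm --targets '[[[0, 0, 0], [0, 0, 0]], [[0, 0, 0], [0, 0, 0]]]'

```text
time_s: 22.73
position: [0.5481, 0.215, 0.1759]
tool_rot: [[-0.003, 1.0, -0.001], [1.0, 0.003, -0.0], [-0.0, -0.001, -1.0]]
ft_force: [-0.3, 0.2, -1.3]
grip_width: 0.0491
gripper_force: 31.4
```

Emit:
step_arm --targets '[[[0, 0.004, 0.06], [0, 0, 0]], [[0, 0.004, 0.13], [0, 0, 0]], [[0, 0.004, 0.19], [0, 0, 0]], [[0, 0.004, 0.215], [0, 0, 0]], [[0, 0.004, 0.225], [0, 0, 0]], [[0, 0.004, 0.232], [0, 0, 0]], [[0, 0.004, 0.238], [0, 0, 0]], [[0, 0.004, 0.24], [0, 0, 0]], [[0, 0.004, 0.24], [0, 0, 0]]]'

```text
time_s: 23.48
position: [0.5504, 0.2147, 0.1047]
tool_rot: [[-0.003, 1.0, 0.001], [1.0, 0.003, 0.0], [0.0, 0.001, -1.0]]
ft_force: [-0.1, 0.2, -1.3]
grip_width: 0.049
gripper_force: 31.4
```

Emit:
step_arm --targets '[[[0, 0, 0.003], [0, 0, 0]], [[0, 0, 0.004], [0, 0, 0]], [[0, 0, 0.004], [0, 0, 0]]]'

```text
time_s: 23.73
position: [0.5505, 0.2147, 0.1034]
tool_rot: [[-0.002, 1.0, 0.001], [1.0, 0.002, 0.0], [0.0, 0.001, -1.0]]
ft_force: [-0.3, -0.4, 1.9]
grip_width: 0.0493
gripper_force: 31.6
```

Light contact. Release, rise to clear the bottle for the next move.

Emit:
step_arm --targets '[[[0, 0, 0.001], [0, 0, 0]], [[0, 0, 0.001], [0, 0, 0]], [[0, 0, 0.001], [0, 0, 0]], [[0, 0, 0.001], [0, 0, 0]], [[0, 0, 0.001], [0, 0, 0]], [[0, 0, 0.001], [0, 0, 0]], [[0, 0, 0.001], [0, 0, 0]]]' --jaw 85

```text
time_s: 24.32
position: [0.5502, 0.2146, 0.1026]
tool_rot: [[-0.003, 1.0, -0.0], [1.0, 0.003, -0.0], [-0.0, -0.0, -1.0]]
ft_force: [-0.5, -0.2, 0.4]
grip_width: 0.0851
gripper_force: 0.0
```

Emit:
step_arm --targets '[[[0, 0, -0.05], [0, 0, 0]], [[0, 0, -0.15], [0, 0, 0]], [[0, 0, -0.27], [0, 0, 0]], [[0, 0, -0.39], [0, 0, 0]], [[0, 0, -0.51], [0, 0, 0]], [[0, 0, -0.61], [0, 0, 0]], [[0, 0, -0.67], [0, 0, 0]], [[0, 0, -0.68], [0, 0, 0]], [[0, 0, -0.68], [0, 0, 0]]]'

```text
time_s: 25.07
position: [0.5503, 0.2147, 0.3072]
tool_rot: [[-0.003, 1.0, 0.002], [1.0, 0.003, 0.0], [0.0, 0.002, -1.0]]
ft_force: [-0.1, 0.7, -1.0]
grip_width: 0.0847
gripper_force: 0.0
```

Emit:
step_arm --targets '[[[0.07, -0.05, 0], [0, 0, 0]], [[0.17, -0.125, 0], [0, 0, 0]], [[0.27, -0.2, 0], [0, 0, 0]], [[0.37, -0.27, 0], [0, 0, 0]], [[0.47, -0.345, 0], [0, 0, 0]], [[0.55, -0.4, 0], [0, 0, 0]], [[0.57, -0.417, 0], [0, 0, 0]], [[0.57, -0.417, 0], [0, 0, 0]], [[0.57, -0.417, 0], [0, 0, 0]]]'

```text
time_s: 25.82
position: [0.4248, 0.3848, 0.3053]
tool_rot: [[-0.003, 1.0, -0.002], [1.0, 0.003, -0.002], [-0.002, -0.002, -1.0]]
ft_force: [0.7, -0.1, -0.1]
grip_width: 0.0848
gripper_force: 0.0
```

Emit:
step_arm --targets '[[[0, 0, 0.1], [0, 0, 0]], [[0, 0, 0.2], [0, 0, 0]], [[0, 0, 0.28], [0, 0, 0]], [[0, 0, 0.33], [0, 0, 0]], [[0, 0, 0.355], [0, 0, 0]], [[0, 0, 0.355], [0, 0, 0]], [[0, 0, 0.355], [0, 0, 0]]]'

```text
time_s: 26.4
position: [0.4256, 0.3847, 0.2005]
tool_rot: [[-0.001, 1.0, 0.0], [1.0, 0.001, 0.0], [0.0, 0.0, -1.0]]
ft_force: [-0.3, 1.0, 0.8]
grip_width: 0.085
gripper_force: 0.0
```

Emit:
step_arm --targets '[[[0, 0, 0], [0, 0, 0]], [[0, 0, 0], [0, 0, 0]], [[0, 0, 0], [0, 0, 0]], [[0, 0, 0], [0, 0, 0]], [[0, 0, 0], [0, 0, 0]], [[0, 0, 0], [0, 0, 0]], [[0, 0, 0], [0, 0, 0]], [[0, 0, 0], [0, 0, 0]], [[0, 0, 0], [0, 0, 0]], [[0, 0, 0], [0, 0, 0]]]' --jaw 0 --grip_force 60

```text
time_s: 27.23
position: [0.425, 0.3855, 0.2007]
tool_rot: [[-0.003, 1.0, 0.001], [1.0, 0.003, 0.001], [0.001, 0.001, -1.0]]
ft_force: [1.1, 0.3, 6.3]
grip_width: 0.0297
gripper_force: 59.5
```

Emit:
step_arm --targets '[[[0, 0, -0.03], [0, 0, 0]], [[0, 0, -0.08], [0, 0, 0]], [[0, 0, -0.14], [0, 0, 0]], [[0, 0, -0.2], [0, 0, 0]], [[0, 0, -0.22], [0, 0, 0]], [[0, 0, -0.22], [0, 0, 0]], [[0, 0, -0.22], [0, 0, 0]]]'

```text
time_s: 27.82
position: [0.4242, 0.3851, 0.265]
tool_rot: [[-0.003, 1.0, -0.002], [1.0, 0.003, -0.001], [-0.001, -0.002, -1.0]]
ft_force: [-0.1, -0.3, -6.3]
grip_width: 0.0302
gripper_force: 60.2
```

Emit:
step_arm --targets '[[[-0.02, 0.025, 0], [0, 0, 0]], [[-0.06, 0.075, 0], [0, 0, 0]], [[-0.12, 0.15, 0], [0, 0, 0]], [[-0.18, 0.225, 0], [0, 0, 0]], [[-0.23, 0.29, 0], [0, 0, 0]], [[-0.27, 0.335, 0], [0, 0, 0]], [[-0.29, 0.36, 0], [0, 0, 0]], [[-0.295, 0.367, 0], [0, 0, 0]], [[-0.295, 0.367, 0], [0, 0, 0]], [[-0.295, 0.367, 0], [0, 0, 0]]]'

```text
time_s: 28.65
position: [0.5343, 0.2977, 0.2658]
tool_rot: [[-0.003, 1.0, -0.001], [1.0, 0.003, 0.0], [0.0, -0.001, -1.0]]
ft_force: [0.1, 0.4, -6.1]
grip_width: 0.0296
gripper_force: 60.3
```

Emit:
step_arm --targets '[[[0, 0, 0], [0, 0, 0]], [[0, 0, 0], [0, 0, 0]]]'

```text
time_s: 28.82
position: [0.5343, 0.2979, 0.2663]
tool_rot: [[-0.004, 1.0, 0.0], [1.0, 0.004, 0.0], [0.0, 0.0, -1.0]]
ft_force: [-0.0, -0.1, -6.3]
grip_width: 0.0297
gripper_force: 60.3
```

Emit:
step_arm --targets '[[[-0.002, 0.002, 0.05], [0, 0, 0]], [[-0.002, 0.002, 0.11], [0, 0, 0]], [[-0.002, 0.002, 0.16], [0, 0, 0]], [[-0.002, 0.002, 0.185], [0, 0, 0]], [[-0.002, 0.002, 0.193], [0, 0, 0]], [[-0.002, 0.002, 0.198], [0, 0, 0]], [[-0.002, 0.002, 0.2], [0, 0, 0]], [[-0.002, 0.002, 0.2], [0, 0, 0]]]'

```text
time_s: 29.48
position: [0.5359, 0.2967, 0.207]
tool_rot: [[-0.003, 1.0, 0.001], [1.0, 0.003, 0.0], [0.0, 0.001, -1.0]]
ft_force: [-0.3, 0.4, -5.7]
grip_width: 0.0295
gripper_force: 60.2
```

Emit:
step_arm --targets '[[[0, 0, 0.003], [0, 0, 0]], [[0, 0, 0.004], [0, 0, 0]], [[0, 0, 0.004], [0, 0, 0]]]'

```text
time_s: 29.73
position: [0.5356, 0.2966, 0.2051]
tool_rot: [[-0.003, 1.0, 0.0], [1.0, 0.003, 0.0], [0.0, 0.0, -1.0]]
ft_force: [0.7, -0.2, -6.8]
grip_width: 0.0301
gripper_force: 60.2
```

Emit:
step_arm --targets '[[[0, 0, 0.002], [0, 0, 0]], [[0, 0, 0.004], [0, 0, 0]], [[0, 0, 0.004], [0, 0, 0]]]'

```text
time_s: 29.98
position: [0.5359, 0.2966, 0.2048]
tool_rot: [[-0.003, 1.0, 0.002], [1.0, 0.003, 0.001], [0.001, 0.002, -1.0]]
ft_force: [-0.4, -0.8, 2.8]
grip_width: 0.0299
gripper_force: 61.1
```

Contact. Release, rise, then move aside and check everything.

Emit:
step_arm --targets '[[[0, 0, 0.001], [0, 0, 0]], [[0, 0, 0.001], [0, 0, 0]], [[0, 0, 0.001], [0, 0, 0]], [[0, 0, 0.001], [0, 0, 0]], [[0, 0, 0.001], [0, 0, 0]], [[0, 0, 0.001], [0, 0, 0]], [[0, 0, 0.001], [0, 0, 0]], [[0, 0, 0.001], [0, 0, 0]]]' --jaw 85

```text
time_s: 30.65
position: [0.5356, 0.2965, 0.2034]
tool_rot: [[-0.003, 1.0, 0.0], [1.0, 0.003, -0.0], [-0.0, 0.0, -1.0]]
ft_force: [0.3, 0.9, -0.0]
grip_width: 0.0852
gripper_force: 0.0
```

Emit:
step_arm --targets '[[[0, 0, -0.05], [0, 0, 0]], [[0, 0, -0.13], [0, 0, 0]], [[0, 0, -0.22], [0, 0, 0]], [[0, 0, -0.31], [0, 0, 0]], [[0, 0, -0.38], [0, 0, 0]], [[0, 0, -0.38], [0, 0, 0]], [[0, 0, -0.38], [0, 0, 0]]]'

```text
time_s: 31.23
position: [0.5358, 0.2966, 0.3182]
tool_rot: [[-0.003, 1.0, 0.002], [1.0, 0.003, 0.001], [0.001, 0.002, -1.0]]
ft_force: [0.1, 1.1, -1.5]
grip_width: 0.085
gripper_force: 0.0
```

Emit:
step_arm --targets '[[[0.06, -0.08, 0], [0, 0, 0]], [[0.14, -0.18, 0], [0, 0, 0]], [[0.22, -0.28, 0], [0, 0, 0]], [[0.3, -0.38, 0], [0, 0, 0]], [[0.38, -0.48, 0], [0, 0, 0]], [[0.44, -0.56, 0], [0, 0, 0]], [[0.5, -0.6, 0], [0, 0, 0]], [[0.5, -0.6, 0], [0, 0, 0]], [[0.5, -0.6, 0], [0, 0, 0]]]'

```text
time_s: 31.98
position: [0.3545, 0.4463, 0.3161]
tool_rot: [[-0.004, 1.0, -0.002], [1.0, 0.004, -0.002], [-0.002, -0.002, -1.0]]
ft_force: [0.8, -0.5, -0.0]
grip_width: 0.0848
gripper_force: 0.0
```

Run:
```python
from rig import env,get_image
from h import *
s=env.observe();print(s["position"],s["ft_force"],s["time_s"])
for n in("scene","top"):
    d=get_image(n);W=cloud(d);W0=cloud(dict(np.load(n+"0.npz")))
    if n=="scene":cv2.imwrite("pics/s9.png",cv2.resize(d["img"][130:330,180:440,::-1],None,fx=3,fy=3))
    for nm,c,zs in(("bottle",(.535,.297),((.06,.11),(.2,.24),(.245,.265))),("pump",(.55,.2135),((.03,.08),(.112,.125),(.125,.14))),("pourer",(.6,.296),((.055,.1),)),("stop",(.435,.182),((.04,.07),))):
      for tag,w in(("old",W0),("new",W)):
        P=w[(abs(w[...,0]-c[0])<.036)&(abs(w[...,1]-c[1])<.036)]
        for a,b in zs:
            g=P[(P[:,2]>a)&(P[:,2]<b)]
            if len(g)>9:print(n,nm,tag,a,len(g),g.min(0).round(3),g.max(0).round(3))
```

```text
[0.35450726 0.4463325  0.31607507] [ 0.83030272 -0.53414247 -0.02598469] 31.9833
scene bottle old 0.06 941 [0.522 0.271 0.06 ] [0.568 0.326 0.11 ]
scene bottle old 0.2 506 [0.529 0.282 0.2  ] [0.554 0.312 0.24 ]
scene bottle old 0.245 359 [0.52  0.279 0.245] [0.554 0.313 0.259]
scene bottle new 0.06 929 [0.529 0.271 0.06 ] [0.57  0.326 0.11 ]
scene bottle new 0.2 510 [0.529 0.283 0.2  ] [0.554 0.313 0.24 ]
scene bottle new 0.245 365 [0.522 0.279 0.245] [0.556 0.312 0.259]
scene pump old 0.03 652 [0.537 0.196 0.03 ] [0.576 0.237 0.08 ]
scene pump old 0.112 201 [0.534 0.189 0.113] [0.579 0.239 0.125]
scene pump old 0.125 439 [0.529 0.188 0.125] [0.579 0.237 0.134]
scene pump new 0.03 679 [0.539 0.194 0.03 ] [0.579 0.237 0.08 ]
scene pump new 0.112 200 [0.536 0.193 0.112] [0.581 0.239 0.125]
scene pump new 0.125 442 [0.532 0.191 0.125] [0.579 0.237 0.134]
scene pourer old 0.055 381 [0.564 0.282 0.055] [0.609 0.314 0.1  ]
scene pourer new 0.055 456 [0.564 0.281 0.055] [0.609 0.313 0.1  ]
scene stop new 0.04 143 [0.425 0.171 0.04 ] [0.447 0.189 0.067]
top bottle old 0.06 252 [0.503 0.267 
[... 210 characters left out ...]
6 0.11 ]
top bottle new 0.2 188 [0.52  0.281 0.2  ] [0.539 0.313 0.24 ]
top bottle new 0.245 579 [0.519 0.281 0.245] [0.551 0.313 0.262]
top pump old 0.03 285 [0.525 0.191 0.03 ] [0.555 0.237 0.08 ]
top pump old 0.112 87 [0.523 0.188 0.117] [0.573 0.239 0.125]
top pump old 0.125 858 [0.525 0.189 0.125] [0.572 0.238 0.137]
top pump new 0.03 288 [0.527 0.192 0.03 ] [0.557 0.237 0.08 ]
top pump new 0.112 83 [0.526 0.188 0.119] [0.569 0.239 0.125]
top pump new 0.125 859 [0.526 0.189 0.125] [0.576 0.239 0.136]
top pourer old 0.055 17 [0.599 0.284 0.087] [0.607 0.292 0.095]
top pourer new 0.055 12 [0.601 0.284 0.087] [0.607 0.29  0.093]
top stop new 0.04 165 [0.42  0.167 0.04 ] [0.445 0.193 0.07 ]
```

View pics/s9.png

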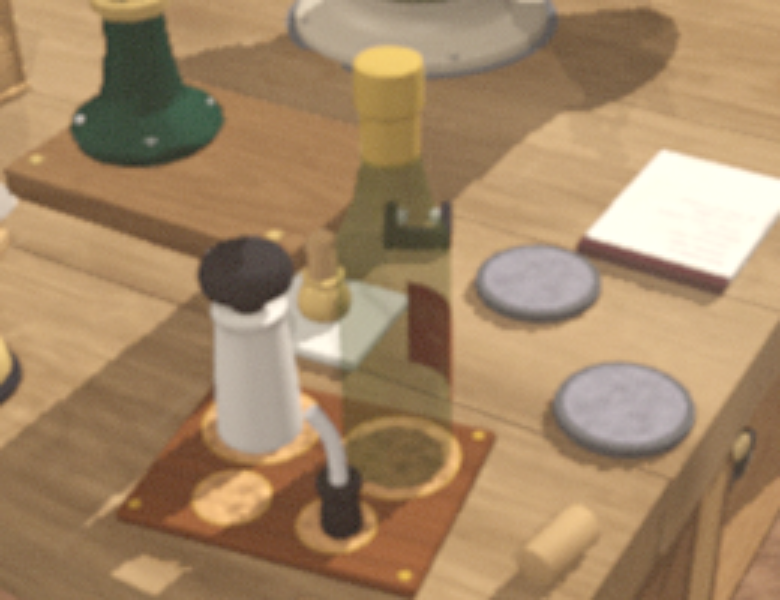

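The crop shows the bottle and pump back on their spots, within about 2 mm. The stopper is upright on the tile and the pourer hasn't moved.

```bash
python3 -c "
from rig import close_job
print(close_job())"
```

```text
the job is handed in; nothing more can be done
None
```

The job is handed in: the stopper stands upright in the middle of the tile, the bottle and pump are back on the stand within about 2 mm of where they started, and the pourer was left in place. It took 32 s of robot time, and no verdict came back.

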